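Switch over from the liner to the shader supply

TASK

Lining is finished and shading comes next: at the tattoo station, push the red-capped toggle lever over to OFF (towards the white dot) and only then push the blue-capped lever over to ON (towards the green dot), so that the two are never on together. Push the levers only: do not pick up or shove the power supplies out of place, and leave the bottles, jar and phone around them alone.

Things in the scene. Friction and masses are not known exactly. Their poses are not given: they have to be found in the camera images.
- liner_supply: Power supply: loose aluminium box, black sides and top plate, two red stripes on top; 140 (x) x 106 (y) x 63 mm high, about 1.2 kg. Origin: centre of its underside, z up, x from its front (dial, display) to its rear. A toggle lever stands in the middle of the otherwise flat top. Flat dots on top: green = ON, 50 mm to +x of the lever; white = OFF, 50 mm to -x.
- shader_supply: Power supply: loose aluminium box, black sides and top plate, two blue stripes on top; 140 (x) x 106 (y) x 63 mm high, about 1.2 kg. Origin: centre of its underside, z up, x from its front (dial, display) to its rear. A toggle lever stands in the middle of the otherwise flat top. Flat dots on top: green = ON, 50 mm to +x of the lever; white = OFF, 50 mm to -x.
- liner_lever (a joint): Red-capped toggle: 0 = OFF stop (leans 0.45 rad to the supply's -x), 0.9 = ON stop (0.45 rad to +x), 0.45 = upright. Pivot axis: the supply's y, over its origin at height 66 mm. A spring holds it at the nearer stop: about 3 N at the cap to start it, none when upright; past upright it snaps over by itself. Starts ON.
- shader_lever (a joint): Blue-capped toggle: 0 = OFF stop (leans 0.45 rad to the supply's -x), 0.9 = ON stop (0.45 rad to +x), 0.45 = upright. Pivot axis: the supply's y, over its origin at height 66 mm. A spring holds it at the nearer stop: about 3 N at the cap to start it, none when upright; past upright it snaps over by itself. Starts OFF.
- liner_lever_tip (a point): Centre of the round red cap (ball of 18 mm diameter) on the steel lever (9 mm thick), 50 mm from the pivot; about 111 mm above the table at either stop, 116 mm when upright.
- shader_lever_tip (a point): Centre of the round blue cap (ball of 18 mm diameter) on the steel lever (9 mm thick), 50 mm from the pivot; about 111 mm above the table at either stop, 116 mm when upright.
- wash_bottle: Bystander: pale closed wash bottle with white cap, 60 mm diameter, 135 mm tall, 0.3 kg, loose, beyond the supplies. Origin at the centre of its underside.
- ink_bottle: Bystander: slim purple ink bottle with paper label and black cap, 36 mm diameter, 95 mm tall, 0.07 kg, loose, on the left or right. Origin at the centre of its underside.
- phone: Bystander: black smartphone lying flat, 150 (its x) x 73 x 9 mm, loose, on the left or right. Origin at the centre of its underside.
- jelly_jar: Bystander: small amber jar with white lid, 60 mm diameter, 50 mm tall, 0.12 kg, loose, between the robot and the supplies. Origin at the centre of its underside.

How it is judged (in metres and radians):
On the way, in this order (a step that is already met when the one before it is completed fails the run):
1. the red lever is off while the blue one is still off (value of joint liner_lever below 0.1 rad and value of joint shader_lever below 0.3 rad), for 0.2 s.
2. the blue lever is on, the red one still off (value of joint shader_lever above 0.8 rad and value of joint liner_lever below 0.1 rad), for 0.2 s.
At the end, for the whole second after the job is handed in: Red lever within 0.1 rad of its OFF stop, blue lever within 0.1 rad of its ON stop; both supplies flat on the table and at rest within 30 mm of where they began; all four bystanders standing or lying as before, at rest within 30 mm of where they began (all of step 2 and distance of each of liner_supply, shader_supply, wash_bottle, ink_bottle, phone, jelly_jar from where it was at the start of the episode below 0.03 m and angle between each of liner_supply, shader_supply's own z axis and vertical below 0.05 rad and linear speed of each of liner_supply, shader_supply below 0.02 m/s and angle between each of wash_bottle, ink_bottle, phone, jelly_jar's own z axis and vertical below 0.1 rad and linear speed of each of wash_bottle, ink_bottle, phone, jelly_jar below 0.03 m/s); the robot touches nothing.
It fails at once if both levers on at once (value of joint each of liner_lever, shader_lever above 0.5 rad).
It fails at once if the liner supply is shoved more than 30 mm, tipped or lifted 10 mm (distance of liner_supply from where it was at the start of the episode above 0.03 m or height (world z) of liner_supply above 0.01 m or angle between liner_supply's own z axis and vertical above 0.15 rad).
It fails at once if the shader supply is shoved more than 30 mm, tipped or lifted 10 mm (distance of shader_supply from where it was at the start of the episode above 0.03 m or height (world z) of shader_supply above 0.01 m or angle between shader_supply's own z axis and vertical above 0.15 rad).
It fails at once if the wash bottle or ink bottle is moved more than 30 mm, tipped or lifted 15 mm (distance of any of wash_bottle, ink_bottle from where it was at the start of the episode above 0.03 m or height (world z) of any of wash_bottle, ink_bottle above 0.015 m or angle between any of wash_bottle, ink_bottle's own z axis and vertical above 0.3 rad).
It fails at once if the phone or jar is moved more than 30 mm, tipped or lifted 15 mm (distance of any of phone, jelly_jar from where it was at the start of the episode above 0.03 m or height (world z) of any of phone, jelly_jar above 0.015 m or angle between phone's own z axis and vertical above 0.2 rad or angle between jelly_jar's own z axis and vertical above 0.3 rad).
It also fails if it takes over 38 s, if anything falls off the work surface, if the arm or the gripper's body presses on something with over 40 N, if the wrist force passes 120 N, or if a joint passes its speed limit or range.

ROBOT

A 6-joint arm with a two-finger parallel gripper is mounted at the origin on the work surface. World frame = base frame: x ahead of the robot, y to its left, z up, the work surface at z = 0. Lengths are in m, angles in degrees, forces in N, time in s.
With the tool pointing down it reaches from about 0.35 to 0.875 m from the base axis. Payload 4.2 kg.
Tool frame: the origin (TCP) lies at the very end of the fingers, on their centre line; the grasp point (between the pads) lies 19 mm behind it; z points along the fingers, y is the line along which they close (so a half turn about z gives the same grasp; the last joint's range is limited). The gripper opens to 87 mm and grips with 3 to 60 N. Pads are 19 mm wide; open, the fingers measure 117 mm over their backs; the gripper's body (75 mm by 190 mm) begins 51 mm behind the grasp point.
Start: joints at [-55.657, 22.042, 0.453, 0, -68.411, -14.817], TCP at [0.209, -0.589, 0.223] pointing down, gripper open.
Joint ranges: [-179.83, 179.83], [-69.29, 118.12], [-61.27, 80.66], [-181.25, 117.63], [-171.15, -9.14], [-177.46, 177.46]. Speed limits (degrees/s): [159.86, 159.86, 180, 180, 180, 180].

INTERFACE

Orientations are given as a 3x3 rotation matrix whose columns are the frame's x, y, z axes.
In Python, from station import * gives the robot as it stands.
- The arm moves only by the shell command python3 -m pendant 'ROWS'. ROWS is JSON, a list of rows, each an object of numbers: "x", "y", "z": the shift along the world's x, y, z normalised to -1 to 1, where 1 is 250 mm; "rx", "ry", "rz": the turn, a rotation vector about the world's x, y, z normalised to -1 to 1, where 1 is 180 degrees; "claw": the opening, from 0 (shut) to 1 (fully open). A call has exactly 8 rows; each row is the pose to reach, as a shift and turn from the pose commanded when the call began, turning the shorter way round; what a row does not reach only later rows make up. A row lasts 1/8 s, in which the tool goes at most 62.5 mm and 10.7 degrees, less where a joint would pass 70% of its speed; a pose out of reach is approached as far as the arm can. A call with a number of a shift or a turn outside -1 to 1 is refused whole. A call with a gripper value outside its range is refused whole. The fingers move at their own pace and stop on an object; the grip force is fixed at half the most. Time passes only in rows, so rows that repeat a pose let the fingers close, or fill a call up. It gives the time, the measured TCP pose, the force, the opening and the grip force at its end, in the units of the state.
- sense(): the state, without advancing time (a new reading comes with each control period).
- capture(name): name is "side" or "top" or "wrist"; returns a dict with "color" (420x560x3 uint8, red, green, blue), "mtx" (3x3 intrinsics, pixels), "world_to_cam" (4x4, takes a point from world to camera coordinates). Camera axes: x right, y up, looking along -z (the intrinsics and any distortion apply to the point x, -y, -z); pixel columns grow to the right and rows downward; lengths in m; the calibration is good to about 2 mm. The wrist camera is an equidistant fisheye: a pixel r from the principal point sees the ray r / f radians off the axis. A picture is of the moment at which its call begins. There is no depth.
- finish_job(): hands the job in; it is judged then, once.
Trained networks look in a picture, given as the dict that the camera call returned (one of the last four; its "shot" number tells which), for a name from the list of things; names that differ only in an ending like _2 or _b are one class to them, and where a whole thing is asked for, a point or a joint stands for the part that bears it (a point fixed in the world has none). Each returns a list of dicts, best first, with "conf" (0 to 1); they miss things now and then, are a little off and sometimes report something else, mostly with a low value. They report only what shows in the picture. A call takes as long as a camera call.
- search_frame(picture, label): "centre" ([column, row] in pixels, amid what is visible of it).
- regions_of(picture, label): "region" (420x560 bool, what is visible of it) and "centre" ([column, row] in pixels, amid what is visible of it).
The state is a dict: "time_s": time; "joints": joint angles; "joint_velocities": joint speeds; "effort": joint torques, N m; "tcp_pos": TCP position; "ee_rot": TCP orientation; "wrist_force": force on the tool from outside, world axes, zero at the start; "moment": the same for the moment, N m; "gripper_width": opening from 0.0 (shut) to 1.0 (fully open); "gripper_force": force on a finger pad.
Only numpy, scipy, OpenCV 4.12 (cv2) and the standard library are available. Lean on these libraries where they do the work, as an engineer would, in place of code of your own. Each camera call takes 0.05 s, during which the arm holds its last target. There are 200 camera calls.

## Working session

There is one attempt and no reset: what is moved stays moved. The work goes in short steps, Python scripts to look and compute and a shell command to move; the robot and the scene stay as the last step left them, time stands still between calls to the robot, and variables do not carry over. Pictures are saved under pics/ and viewed, at most 10 in all, crops included, and the job is handed in when it is done.

```bash
mkdir -p pics; cat > h.py <<'E'
from station import *
import numpy as np, cv2
def ray(p,uv):
    K=np.array(p["mtx"]);T=np.array(p["world_to_cam"])
    d=np.linalg.inv(K)@[uv[0],uv[1],1]; d=np.array([d[0],-d[1],-d[2]])
    return -T[:3,:3].T@T[:3,3], T[:3,:3].T@d
def atz(p,uv,z):
    c,d=ray(p,uv); return c+d*(z-c[2])/d[2]
def proj(p,X):
    T=np.array(p["world_to_cam"]);c=T[:3,:3]@X+T[:3,3];q=np.array(p["mtx"])@[c[0],-c[1],-c[2]];return q[:2]/q[2]
E
python3 - <<'E'
from h import *
ims=[]
for n,H in(("top",1),("side",1)):
    p=capture(n); ims.append(p["color"])
    cv2.imwrite(f"pics/{n}0.png",p["color"][:,:,::-1])
    for l,z in(("liner_lever_tip",.111),("shader_lever_tip",.111),("liner_supply",.063),("shader_supply",.063),("wash_bottle",.07),("ink_bottle",.05),("phone",.009),("jelly_jar",.05)):
        r=search_frame(p,l)
        print(n,l,[(np.round(q["centre"]),round(q["conf"],2),atz(p,q["centre"],z).round(3)) for q in r[:2]])
print(sense()["ee_rot"],sense()["time_s"])
E
```

```text
top liner_lever_tip []
top shader_lever_tip [(array([226., 219.]), 0.44, array([0.569, 0.112, 0.111]))]
top liner_supply [(array([319., 254.]), 0.66, array([ 0.486, -0.127,  0.063]))]
top shader_supply [(array([229., 220.]), 0.93, array([0.572, 0.11 , 0.063]))]
top wash_bottle [(array([290., 154.]), 0.93, array([ 0.751, -0.047,  0.07 ]))]
top ink_bottle [(array([414., 262.]), 0.65, array([ 0.469, -0.377,  0.05 ])), (array([227., 220.]), 0.23, array([0.574, 0.115, 0.05 ]))]
top phone [(array([134., 256.]), 0.89, array([0.475, 0.367, 0.009])), (array([224., 221.]), 0.62, array([0.574, 0.129, 0.009]))]
top jelly_jar [(array([278., 300.]), 0.95, array([ 0.365, -0.022,  0.05 ]))]
side liner_lever_tip [(array([283., 375.]), 0.61, array([0.471, 0.428, 0.111])), (array([330., 139.]), 0.39, array([ 0.469, -0.267,  0.111]))]
side shader_lever_tip [(array([309., 175.]), 0.57, array([ 0.505, -0.106,  0.111]))]
side liner_supply [(array([317., 189.]), 0.85, array([ 0.481, -0.105,  0.063]))]
side shader_supply [(array([264., 250.]), 0.64, array([0.578, 0.125, 0.063]))]
side wash_bottle [(array([214., 191.]), 0.78, array([ 0.751, -0.039,  0.07 ]))]
side ink_bottle [(array([270., 238.]), 0.39, array([0.574, 0.076, 0.05 ]))]
side phone [(array([282., 370.]), 0.95, array([0.483, 0.38 , 0.009])), (array([213., 192.]), 0.73, array([ 0.777, -0.088,  0.009]))]
side jelly_jar [(array([353., 227.]), 0.73, array([0.371, 0.   , 0.05 ]))]
[[-9.42480469e-01 -3.34261224e-01 -1.04196351e-05]
 [-3.34261224e-01  9.42480468e-01  4.88003037e-05]
 [-6.49174670e-06  4.94762131e-05 -9.99999999e-01]] 0.9
```

View pics/top0.png

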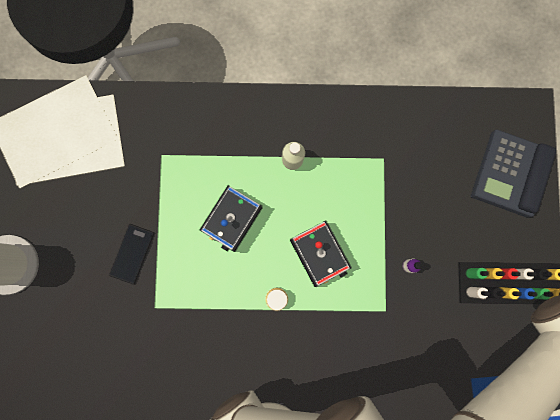

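View pics/side0.png

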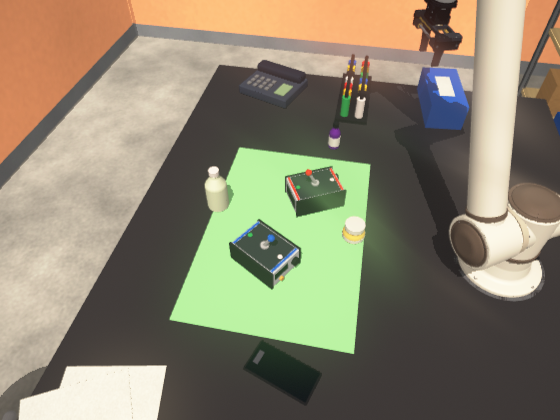

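The top view shows the red supply at about (321,254): cap (318,245), green dot (312,237), white dot (331,270). The blue supply is at about (231,218): cap (224,223), green (241,202), white (220,234). The network's lever-tip hits in the side view are swapped or wrong, so I'll refine the points by colour.

```bash
python3 - <<'E'
from h import *
P={n:capture(n) for n in("top","side")}
def blobs(p,box):
    x0,y0,x1,y1=box
    a=p["color"].astype(int);h=cv2.cvtColor(p["color"],cv2.COLOR_RGB2HSV)
    H,S,V=[h[...,i].astype(int) for i in range(3)]
    m={"red":((H<8)|(H>172))&(S>150)&(V>90),"blue":(H>100)&(H<128)&(S>130)&(V>70),"green":(H>55)&(H<90)&(S>140)&(V>60),"white":(S<40)&(V>170)}
    for k,v in m.items():
        w=np.zeros(v.shape,np.uint8);w[y0:y1,x0:x1]=v[y0:y1,x0:x1]
        n,_,st,c=cv2.connectedComponentsWithStats(w,connectivity=8)
        for i in range(1,n):
            if 4<=st[i,4]<300: print(" ",k,st[i,4],c[i].round(1),"z.111",atz(p,c[i],.111)[:2].round(3),"z.064",atz(p,c[i],.064)[:2].round(3))
for t,n,b in(("liner top","top",(288,220,354,288)),("shader top","top",(198,184,264,252)),("liner side","side",(284,165,346,215)),("shader side","side",(229,220,302,285))):
    print(t);blobs(P[n],b)
a=P["top"]["color"][180:295,195:360,::-1];b=P["side"]["color"][160:290,225:350,::-1]
s=lambda i:cv2.resize(i,(400,300),interpolation=cv2.INTER_CUBIC)
cv2.imwrite("pics/c1.png",np.vstack([cv2.resize(a,(660,300),interpolation=2)[:, :660],cv2.resize(b,(660,300),interpolation=2)]))
E
```

```text
liner top
  red 61 [309.4 231.5] z.111 [ 0.541 -0.097] z.064 [ 0.545 -0.101]
  red 39 [318.1 244.3] z.111 [ 0.509 -0.119] z.064 [ 0.512 -0.124]
  red 63 [332.3 274.4] z.111 [ 0.435 -0.155] z.064 [ 0.435 -0.161]
  green 13 [311.6 235.6] z.111 [ 0.531 -0.103] z.064 [ 0.534 -0.107]
  white 31 [309.  229.5] z.111 [ 0.546 -0.096] z.064 [ 0.55 -0.1 ]
  white 26 [320.6 254.1] z.111 [ 0.485 -0.126] z.064 [ 0.487 -0.131]
  white 12 [330.2 270. ] z.111 [ 0.446 -0.15 ] z.064 [ 0.446 -0.156]
  white 6 [345.5 269.5] z.111 [ 0.448 -0.188] z.064 [ 0.448 -0.195]
  white 10 [332.5 276.5] z.111 [ 0.43  -0.156] z.064 [ 0.43  -0.162]
  white 7 [319.1 283.3] z.111 [ 0.413 -0.123] z.064 [ 0.412 -0.127]
shader top
  blue 54 [242.8 197. ] z.111 [0.626 0.072] z.064 [0.633 0.075]
  blue 37 [223.9 222.5] z.111 [0.56  0.118] z.064 [0.565 0.123]
  blue 56 [216.8 237.3] z.111 [0.523 0.135] z.064 [0.526 0.14 ]
  green 10 [240.2 201.1] z.111 [0.616 0.079] z.064 [0.622 0.081]
  white 5 [237.8 191.8] z.111 [0.639 0.085] z.064 [0.647 0.088]
  white 4 [242.5 194.8] z.111 [0.632 0.073] z.064 [0.639 0.076]
  white 6 [256
[... 621 characters left out ...]
-0.056] z.064 [ 0.533 -0.102]
  white 32 [291.8 189.7] z.111 [ 0.54  -0.043] z.064 [ 0.547 -0.089]
  white 12 [331.5 179. ] z.111 [ 0.444 -0.102] z.064 [ 0.446 -0.152]
  white 25 [315.5 182.8] z.111 [ 0.484 -0.08 ] z.064 [ 0.488 -0.128]
shader side
  blue 48 [246.  232.1] z.111 [0.621 0.115] z.064 [0.633 0.079]
  blue 44 [270.7 237.7] z.111 [0.56  0.121] z.064 [0.569 0.084]
  blue 49 [282.2 260.6] z.111 [0.522 0.179] z.064 [0.528 0.146]
  green 14 [249.7 234.5] z.111 [0.611 0.121] z.064 [0.622 0.084]
  white 32 [263.4 245.3] z.111 [0.572 0.145] z.064 [0.581 0.111]
  white 76 [285.5 261.1] z.111 [0.514 0.179] z.064 [0.52  0.146]
  white 20 [279.8 256.2] z.111 [0.529 0.168] z.064 [0.536 0.135]
```

View pics/c1.png

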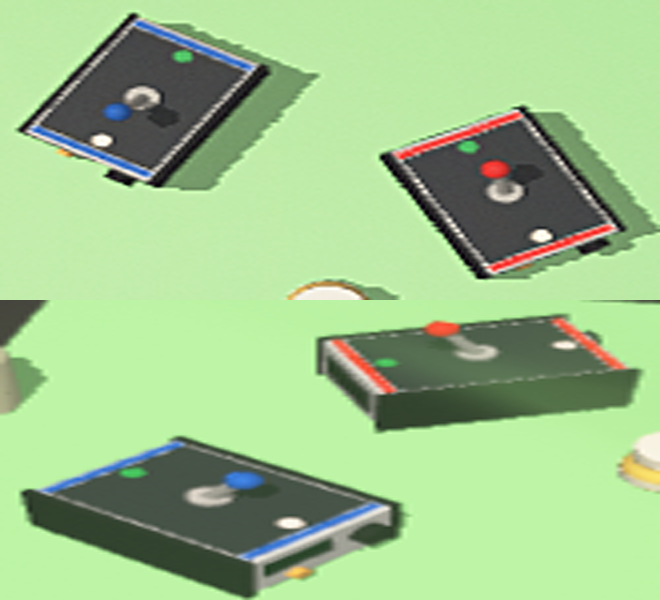

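Both views agree. The liner centre is (0.490,-0.130) with axis (0.870,0.493). The shader centre is (0.579,0.108) with axis (0.86,-0.51). The caps sit 22 mm out along those axes, as expected. Next I'll close the gripper, square it to the liner axis and move to just beyond the red cap on the ON side.

```bash
python3 -m pendant '[{"x":0.08,"y":0.12,"z":0,"rz":0.01,"claw":0},{"x":0.18,"y":0.26,"z":0,"rz":0.03,"claw":0},{"x":0.28,"y":0.42,"z":0,"rz":0.056,"claw":0},{"x":0.38,"y":0.56,"z":0,"rz":0.056,"claw":0},{"x":0.48,"y":0.7,"z":0,"rz":0.056,"claw":0},{"x":0.56,"y":0.82,"z":0,"rz":0.056,"claw":0},{"x":0.63,"y":0.92,"z":0,"rz":0.056,"claw":0},{"x":0.66,"y":0.972,"z":0,"rz":0.056,"claw":0}]'
python3 -m pendant '[{"x":0.1,"y":0.15,"claw":0},{"x":0.22,"y":0.32,"claw":0},{"x":0.34,"y":0.5,"claw":0},{"x":0.46,"y":0.68,"claw":0},{"x":0.56,"y":0.83,"claw":0},{"x":0.63,"y":0.93,"claw":0},{"x":0.656,"y":0.972,"claw":0},{"x":0.656,"y":0.972,"claw":0}]'
```

```text
$[0]: bad value
$[0]: bad value
```

```bash
python3 -m pendant '[{"x":0.08,"y":0.12,"z":0,"rx":0,"ry":0,"rz":0.01,"claw":0},{"x":0.18,"y":0.26,"z":0,"rx":0,"ry":0,"rz":0.03,"claw":0},{"x":0.28,"y":0.42,"z":0,"rx":0,"ry":0,"rz":0.056,"claw":0},{"x":0.38,"y":0.56,"z":0,"rx":0,"ry":0,"rz":0.056,"claw":0},{"x":0.48,"y":0.7,"z":0,"rx":0,"ry":0,"rz":0.056,"claw":0},{"x":0.56,"y":0.82,"z":0,"rx":0,"ry":0,"rz":0.056,"claw":0},{"x":0.63,"y":0.92,"z":0,"rx":0,"ry":0,"rz":0.056,"claw":0},{"x":0.66,"y":0.972,"z":0,"rx":0,"ry":0,"rz":0.056,"claw":0}]'
```

```text
time_s: 2.0
tcp_pos: [0.3747, -0.345, 0.2228]
ee_rot: [[-0.869, -0.495, 0.0], [-0.495, 0.869, -0.0], [-0.0, -0.0, -1.0]]
wrist_force: [0.0, 0.3, 0.0]
gripper_width: 0.171
gripper_force: 0.0
```

```bash
python3 -m pendant '[{"x":0.08,"y":0.12,"z":0,"rx":0,"ry":0,"rz":0,"claw":0},{"x":0.18,"y":0.26,"z":0,"rx":0,"ry":0,"rz":0,"claw":0},{"x":0.28,"y":0.42,"z":0,"rx":0,"ry":0,"rz":0,"claw":0},{"x":0.38,"y":0.56,"z":0,"rx":0,"ry":0,"rz":0,"claw":0},{"x":0.48,"y":0.7,"z":0,"rx":0,"ry":0,"rz":0,"claw":0},{"x":0.57,"y":0.84,"z":0,"rx":0,"ry":0,"rz":0,"claw":0},{"x":0.64,"y":0.94,"z":0,"rx":0,"ry":0,"rz":0,"claw":0},{"x":0.656,"y":0.972,"z":0,"rx":0,"ry":0,"rz":0,"claw":0}]'
```

```text
time_s: 3.0
tcp_pos: [0.5387, -0.1022, 0.2223]
ee_rot: [[-0.869, -0.495, -0.0], [-0.495, 0.869, -0.0], [0.0, -0.0, -1.0]]
wrist_force: [-1.2, 0.1, 0.6]
gripper_width: 0.003
gripper_force: 0.0
```

```bash
python3 -m pendant '[{"x":0,"y":0,"z":-0.08,"rx":0,"ry":0,"rz":0,"claw":0},{"x":0,"y":0,"z":-0.17,"rx":0,"ry":0,"rz":0,"claw":0},{"x":0,"y":0,"z":-0.26,"rx":0,"ry":0,"rz":0,"claw":0},{"x":0,"y":0,"z":-0.35,"rx":0,"ry":0,"rz":0,"claw":0},{"x":0,"y":0,"z":-0.43,"rx":0,"ry":0,"rz":0,"claw":0},{"x":0,"y":0,"z":-0.48,"rx":0,"ry":0,"rz":0,"claw":0},{"x":0,"y":0,"z":-0.51,"rx":0,"ry":0,"rz":0,"claw":0},{"x":0,"y":0,"z":-0.51,"rx":0,"ry":0,"rz":0,"claw":0}]'
python3 - <<'E'
from h import *
p=capture("side");cv2.imwrite("pics/s1.png",cv2.resize(p["color"][100:300,200:400,::-1],(600,600),interpolation=2))
E
```

```text
time_s: 4.0
tcp_pos: [0.5378, -0.1033, 0.0949]
ee_rot: [[-0.87, -0.494, -0.0], [-0.494, 0.87, -0.0], [0.0, 0.0, -1.0]]
wrist_force: [-0.2, 0.2, -0.4]
gripper_width: 0.003
gripper_force: 0.0
```

View pics/s1.png

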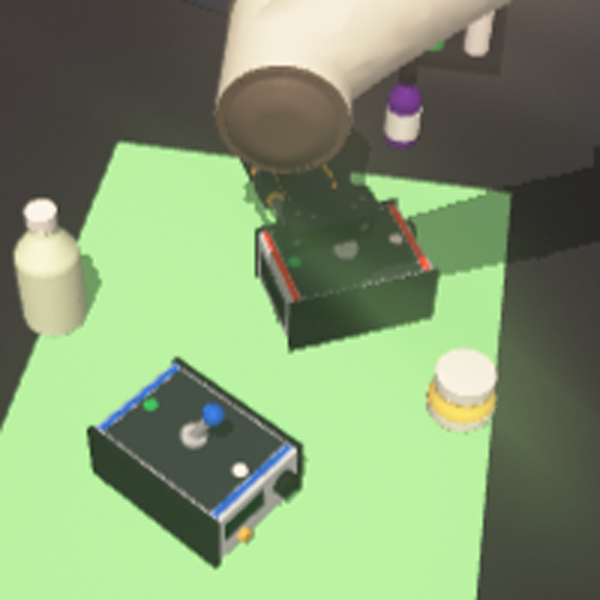

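The side view shows the fingers above the rear of the red supply (crop about (330,230)), with nothing disturbed. Now I'll push about 49 mm along the supply's -x.

```bash
python3 -m pendant '[{"x":-0.03,"y":-0.017,"z":0,"rx":0,"ry":0,"rz":0,"claw":0},{"x":-0.055,"y":-0.031,"z":0,"rx":0,"ry":0,"rz":0,"claw":0},{"x":-0.08,"y":-0.045,"z":0,"rx":0,"ry":0,"rz":0,"claw":0},{"x":-0.1,"y":-0.057,"z":0,"rx":0,"ry":0,"rz":0,"claw":0},{"x":-0.12,"y":-0.068,"z":0,"rx":0,"ry":0,"rz":0,"claw":0},{"x":-0.14,"y":-0.079,"z":0,"rx":0,"ry":0,"rz":0,"claw":0},{"x":-0.155,"y":-0.088,"z":0,"rx":0,"ry":0,"rz":0,"claw":0},{"x":-0.17,"y":-0.096,"z":0,"rx":0,"ry":0,"rz":0,"claw":0}]'
```

```text
time_s: 5.05
tcp_pos: [0.4945, -0.1274, 0.0946]
ee_rot: [[-0.87, -0.494, -0.001], [-0.494, 0.87, -0.0], [0.001, 0.001, -1.0]]
wrist_force: [-0.3, 0.3, 0.1]
gripper_width: 0.006
gripper_force: 0.0
```

```bash
python3 -m pendant '[{"x":0,"y":0,"z":0.1,"rx":0,"ry":0,"rz":0,"claw":0},{"x":0,"y":0,"z":0.25,"rx":0,"ry":0,"rz":0,"claw":0},{"x":0,"y":0.05,"z":0.4,"rx":0,"ry":0,"rz":-0.05,"claw":0},{"x":0.02,"y":0.17,"z":0.5,"rx":0,"ry":0,"rz":-0.1,"claw":0},{"x":0.05,"y":0.32,"z":0.52,"rx":0,"ry":0,"rz":-0.155,"claw":0},{"x":0.07,"y":0.46,"z":0.52,"rx":0,"ry":0,"rz":-0.21,"claw":0},{"x":0.1,"y":0.58,"z":0.52,"rx":0,"ry":0,"rz":-0.265,"claw":0},{"x":0.1,"y":0.65,"z":0.52,"rx":0,"ry":0,"rz":-0.32,"claw":0}]'
python3 - <<'E'
from h import *
p=capture("top");cv2.imwrite("pics/t2.png",cv2.resize(p["color"][140:320,180:440,::-1],(780,540),interpolation=2))
E
```

```text
time_s: 6.05
tcp_pos: [0.5204, 0.0366, 0.2247]
ee_rot: [[-0.881, 0.473, -0.001], [0.473, 0.881, -0.0], [0.001, -0.001, -1.0]]
wrist_force: [-0.5, 0.3, -0.0]
gripper_width: 0.006
gripper_force: 0.0
```

View pics/t2.png

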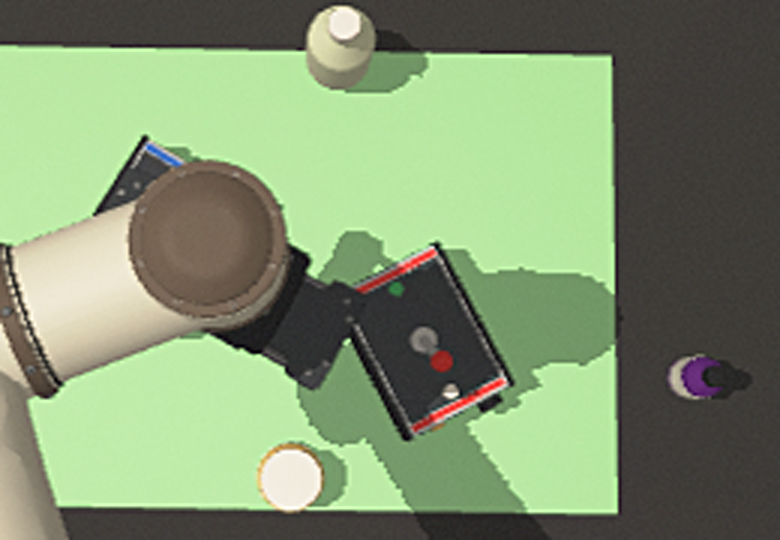

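Red is over at the white dot (cap at crop (441,361)) and the supply hasn't moved. Now to the OFF side of the blue lever.

```bash
python3 -m pendant '[{"x":0.02,"y":0.12,"z":0,"rx":0,"ry":0,"rz":-0.014,"claw":0},{"x":0.04,"y":0.28,"z":0,"rx":0,"ry":0,"rz":-0.014,"claw":0},{"x":0.047,"y":0.4,"z":0,"rx":0,"ry":0,"rz":-0.014,"claw":0},{"x":0.047,"y":0.4,"z":-0.1,"rx":0,"ry":0,"rz":-0.014,"claw":0},{"x":0.047,"y":0.4,"z":-0.24,"rx":0,"ry":0,"rz":-0.014,"claw":0},{"x":0.047,"y":0.4,"z":-0.38,"rx":0,"ry":0,"rz":-0.014,"claw":0},{"x":0.047,"y":0.4,"z":-0.48,"rx":0,"ry":0,"rz":-0.014,"claw":0},{"x":0.047,"y":0.4,"z":-0.518,"rx":0,"ry":0,"rz":-0.014,"claw":0}]'
```

```text
time_s: 7.1
tcp_pos: [0.5312, 0.1345, 0.0939]
ee_rot: [[-0.862, 0.507, -0.003], [0.507, 0.862, -0.002], [0.002, -0.003, -1.0]]
wrist_force: [-0.1, -0.4, 0.4]
gripper_width: 0.002
gripper_force: 0.0
```

```bash
python3 -m pendant '[{"x":0.03,"y":-0.018,"z":0,"rx":0,"ry":0,"rz":0,"claw":0},{"x":0.055,"y":-0.032,"z":0,"rx":0,"ry":0,"rz":0,"claw":0},{"x":0.08,"y":-0.047,"z":0,"rx":0,"ry":0,"rz":0,"claw":0},{"x":0.1,"y":-0.058,"z":0,"rx":0,"ry":0,"rz":0,"claw":0},{"x":0.12,"y":-0.07,"z":0,"rx":0,"ry":0,"rz":0,"claw":0},{"x":0.14,"y":-0.082,"z":0,"rx":0,"ry":0,"rz":0,"claw":0},{"x":0.155,"y":-0.09,"z":0,"rx":0,"ry":0,"rz":0,"claw":0},{"x":0.172,"y":-0.1,"z":0,"rx":0,"ry":0,"rz":0,"claw":0}]'
python3 -m pendant '[{"x":0,"y":0,"z":0.1,"rx":0,"ry":0,"rz":0,"claw":0},{"x":0,"y":0,"z":0.25,"rx":0,"ry":0,"rz":0,"claw":0},{"x":0,"y":0,"z":0.4,"rx":0,"ry":0,"rz":0,"claw":0},{"x":-0.05,"y":-0.15,"z":0.5,"rx":0,"ry":0,"rz":0,"claw":0},{"x":-0.1,"y":-0.35,"z":0.52,"rx":0,"ry":0,"rz":0,"claw":0},{"x":-0.15,"y":-0.55,"z":0.52,"rx":0,"ry":0,"rz":0,"claw":0},{"x":-0.2,"y":-0.75,"z":0.52,"rx":0,"ry":0,"rz":0,"claw":0},{"x":-0.25,"y":-0.95,"z":0.52,"rx":0,"ry":0,"rz":0,"claw":0}]'
python3 -m pendant '[{"x":-0.05,"y":-0.15,"z":0,"rx":0,"ry":0,"rz":0,"claw":0},{"x":-0.1,"y":-0.3,"z":0,"rx":0,"ry":0,"rz":0,"claw":0},{"x":-0.15,"y":-0.45,"z":0,"rx":0,"ry":0,"rz":0,"claw":0},{"x":-0.2,"y":-0.6,"z":0,"rx":0,"ry":0,"rz":0,"claw":0},{"x":-0.25,"y":-0.72,"z":0,"rx":0,"ry":0,"rz":0,"claw":0},{"x":-0.3,"y":-0.82,"z":0,"rx":0,"ry":0,"rz":0,"claw":0},{"x":-0.35,"y":-0.9,"z":0,"rx":0,"ry":0,"rz":0,"claw":0},{"x":-0.35,"y":-0.9,"z":0,"rx":0,"ry":0,"rz":0,"claw":0}]'
python3 - <<'E'
from h import *
p=capture("top");cv2.imwrite("pics/t3.png",cv2.resize(p["color"][140:320,180:440,::-1],(780,540),interpolation=2))
E
```

```text
time_s: 8.1
tcp_pos: [0.5754, 0.1101, 0.0954]
ee_rot: [[-0.861, 0.508, -0.0], [0.508, 0.861, -0.0], [0.0, -0.0, -1.0]]
wrist_force: [0.1, 0.4, -0.0]
gripper_width: 0.005
gripper_force: 0.0
time_s: 9.1
tcp_pos: [0.5121, -0.1287, 0.2257]
ee_rot: [[-0.862, 0.507, 0.0], [0.507, 0.862, -0.0], [-0.0, 0.0, -1.0]]
wrist_force: [1.2, 0.5, -0.2]
gripper_width: 0.007
gripper_force: 0.0
time_s: 10.1
tcp_pos: [0.4243, -0.3531, 0.2253]
ee_rot: [[-0.86, 0.51, -0.0], [0.51, 0.86, 0.0], [0.0, -0.0, -1.0]]
wrist_force: [0.2, -0.0, -0.1]
gripper_width: 0.003
gripper_force: 0.0
```

View pics/t3.png

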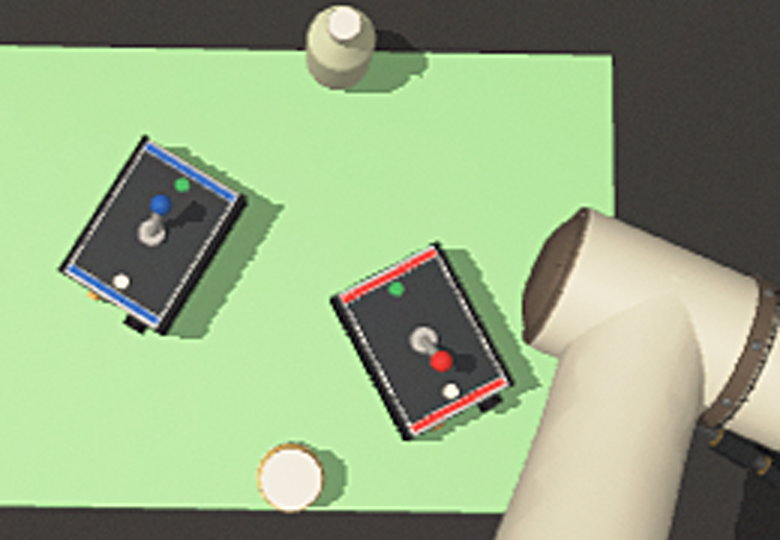

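Red is at the white dot (441,361), blue is at the green dot (160,204), the supplies haven't moved, and the arm is clear at z = 0.225.

```bash
python3 -c "
from station import *
print(finish_job())"
```

```text
the job is handed in; nothing more can be done
None
```

The red lever was pushed to OFF first, then the blue lever to ON. The last top picture shows both at the correct dots, the supplies, jar and wash bottle unmoved and the arm clear. The phone and ink bottle were outside or hidden in that picture, though the arm was not near the phone and passed above the ink bottle. The job is handed in; no verdict came back.

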